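# Set the dust extractor's iris and start it

## Task

Get the benchtop dust extractor ready for sanding: push the black knob of its iris lever round until the lever's yellow pointer stands at the red set-point clip on the scale, and only then press the green start button down and let it come up again. Push gently with the fingers and do not pinch the knob; leave the red clip, the red stop button and the things lying about as they are.

Things in the scene. Friction and masses are not known exactly. Their poses are not given: they have to be found in the camera images.
- extractor: Benchtop dust extractor, fixed: blue-grey box, light grey lid 110 mm high, round steel iris inlet on it. Origin on the iris axis at table height; x to its back, y to its left. Box spans x -140..125, y -205..140 mm. Iris casing radius 97, up to 20 mm above the lid (lip of the bore, radius 57: 28). White scale: flat arc on the lid across the front, radius 101..130, 13 ticks over 90 deg
- iris_lever: Control ring with yellow lever and black knob, turning about the vertical iris axis. Origin on that axis at table height; its own x axis runs along the lever. Shut: x at 135 deg in the extractor's frame (front left); turns anticlockwise from above, through the front, to 225 deg (front right) = open. Stays where left: friction 0.24 N m (3 N at the knob), no spring
- lever_knob (a point): Middle of the black upright knob on the lever, which one pushes sideways: on its vertical axis, 92 mm from the iris axis, 164 mm above the table. Black plastic of radius 8.5 to 10 from 17 mm below this point to 17 mm above it (rounded top), on a thin neck 8 mm high. The lever's bar and the ring lie lower; nothing stands beside the knob
- pointer_tip (a point): Point of the yellow pointer: the lever's outer end, bent down to 8 mm above the lid, just over the scale; on the lever's centre line through the knob, 110 mm from the iris axis
- clip_tip (a point): Point of the red set-point clip (9 mm wide, up to 11 mm above the lid, radius 112..136), which rides stiffly on the scale's outer edge. The point lies 110 mm from the iris axis on the clip's centre line: it coincides with pointer_tip when the setting is right. At the start the clip lies anticlockwise (seen from above) of the lever
- start_button (a joint): Travel in m of the green start button, the nearer one on the dark strip right of the iris: 0 = up, 0.006 = fully down; counts as pressed beyond 0.004. Springs back up; 5 N holds it fully down, 1.5 N starts it
- start_button_top (a point): Centre of the green button's top face (radius 13 mm), moves down with it; 135 mm above the table when up, 62 mm in front and 168 mm right of the iris axis. Its black collar is radius 21, 125 mm high
- stop_button (a joint): Travel in m of the red stop button, same make, on the same strip 75 mm behind the green one; to be left alone
- offcut_block: Small reddish-brown wood block 40 x 45 x 25 mm lying on the extractor's lid at its back left corner, loose
- shim_tin: Round tin with red lid, 70 mm across, 29 high, loose on the table left of the extractor
- tape_measure: Yellow tape measure 38 x 101 x 68 mm, loose on the table between robot and extractor, to the left

How it is judged (in metres and radians):
On the way, in this order (a step that is already met when the one before it is completed fails the run):
1. the pointer stands still at the red clip, the green button still up (horizontal distance between pointer_tip and clip_tip below 0.004 m and value of joint start_button below 0.0015 m and angular speed of iris_lever below 0.05 rad/s), for 0.2 s.
2. the green button is pressed, the pointer still at the clip (horizontal distance between pointer_tip and clip_tip below 0.004 m and value of joint start_button above 0.004 m), for 0.05 s.
At the end, for the whole second after the job is handed in: The lever's pointer stands still within 4 mm of the red clip's point, the clip is where it was, the green button has been pressed and is up again, and the red button is up (all of step 1 and value of joint stop_button below 0.0015 m and distance of clip_tip from where it was at the start of the episode below 0.003 m); the robot touches nothing.
It fails at once if the extractor is started while its pointer is not at the clip (value of joint start_button above 0.003 m and horizontal distance between pointer_tip and clip_tip above 0.005 m).
It fails at once if the red stop button is pressed (value of joint stop_button above 0.003 m).
It fails at once if the red clip is moved along the scale (more than 3 mm) (distance of clip_tip from where it was at the start of the episode above 0.003 m).
It fails at once if the lever is pinched or forced (more than 35 N from the fingers) (contact force between the fingers and iris_lever above 35 N).
It fails at once if a loose thing (wood block, tin, tape measure) is lifted or shoved aside by more than 15 mm (distance of any of offcut_block, shim_tin, tape_measure from where it was at the start of the episode above 0.015 m).
It also fails if it takes over 45 s, if anything falls off the work surface, if the arm or the gripper's body presses on something with over 40 N, if the wrist force passes 120 N, or if a joint passes its speed limit or range.

## Robot

A 7-joint arm with a two-finger parallel gripper is mounted at the origin on a cart in front of the work surface, level with it; the furniture and walls round the work are solid. World frame = base frame: x ahead of the robot, y to its left, z up, the work surface at z = 0. Lengths are in mm, angles in rad, forces in N, time in s.
With the tool pointing down it reaches from about 400 to 850 mm from the base axis. Payload 10.4 kg.
Tool frame: the origin (TCP) lies on the centre line of the jaws, within the pads' length; the fingertips stand 11 mm ahead of it and the grasp point (between the pads) lies 8 mm behind it; z points along the fingers, y is the line along which they close (so a half turn about z gives the same grasp; the last joint's range is limited). The gripper opens to 87 mm and grips with 3 to 60 N. Pads are 19 mm wide; open, the fingers measure 117 mm over their backs; the gripper's body (75 mm by 190 mm) begins 51 mm behind the grasp point.
Start: joints at [-1.348, 0.332, -0.065, 1.46, 0.022, 1.35, -0.088], TCP at [152.068, 606.239, 233.576] pointing down, gripper open.
Joint ranges: [-2.6, 2.6], [-0.5, 2.12], [-1.47, 1.34], [0.16, 2.42], [-1.27, 4.41], [0.06, 2.06], [-2.6, 2.6]. Speed limits (rad/s): [2.22, 2.22, 2.79, 2.79, 3.14, 3.14, 3.14].

## Interface

Orientations are given as a unit quaternion [x, y, z, w].
In Python, from station import manip gives the robot as it stands. Calls block until the motion is done:
- manip.move_pose(position, orientation): joint-space move of the TCP to a pose.
- manip.move_linear(position, rate=150, rotation=None, max_force=None): straight line of the TCP; rotation=None keeps the orientation; rate is the mean speed in mm/s. With max_force (N) it stops when the force on the tool has changed by that much, and returns True; else False.
- manip.move_j(angles): joint-space move.
- manip.command_gripper(opening): finger opening in mm; the grip force is fixed at half the most; returns when the fingers have stopped.
- manip.wait(seconds).
- manip.inverse_kinematics(position, orientation): joint angles nearest the present ones, or None.
- manip.get_image(name): name is "scene" or "top"; returns a dict with "img" (400x640x3 uint8, blue, green, red), "intrinsics" (3x3 intrinsics, pixels), "T" (4x4, takes a point from camera to world coordinates). Camera axes: x right, y down, z forward; pixel columns grow to the right and rows downward; lengths in mm; the calibration is good to about 2 mm. A picture is of the moment at which its call begins. There is no depth.
A pose or a line that the arm cannot do raises manip.IKError and nothing moves.
- manip.job_done(): hands the job in; it is judged then, once.
Trained networks look in a picture, given as the dict that the camera call returned (one of the last four; its "shot" number tells which), for a name from the list of things; names that differ only in an ending like _2 or _b are one class to them, and where a whole thing is asked for, a point or a joint stands for the part that bears it (a point fixed in the world has none). Each returns a list of dicts, best first, with "conf" (0 to 1); they miss things now and then, are a little off and sometimes report something else, mostly with a low value. They report only what shows in the picture. A call takes as long as a camera call.
- manip.search_frame(label, picture): "position" ([column, row] in pixels, amid what is visible of it).
- manip.trace(label, picture): "pixels" (400x640 bool, what is visible of it) and "position" ([column, row] in pixels, amid what is visible of it).
- manip.pinpoint(label, picture): "position" ([column, row] in pixels: a listed point, or the origin of a listed thing).
Readings, each from a call of its own:
- manip.read_clock(): time.
- manip.read_qpos(): joint angles.
- manip.read_qvel(): joint speeds.
- manip.read_tau(): joint torques, N m.
- manip.read_ee_pos(): TCP position.
- manip.read_ee_rot(): TCP orientation.
- manip.read_force(): force on the tool from outside, world axes, zero at the start.
- manip.read_ft_torque(): the same for the moment, N m.
- manip.read_gripper_width(): finger opening in mm.
- manip.read_finger_force(): force on a finger pad.
Only numpy, scipy, OpenCV 4.12 (cv2) and the standard library are available. Lean on these libraries where they do the work, as an engineer would, in place of code of your own. Each camera call takes 0.05 s, during which the arm holds its last target. There are 200 camera calls.

## Working session

There is one attempt and no reset: what is moved stays moved. The work goes in short steps, each a Python script; the robot and the scene stay as the last script left them, time stands still between calls to the robot, and variables do not carry over. Pictures are saved under pics/ and viewed, at most 10 in all, crops included, and the job is handed in when it is done.

```bash
mkdir -p pics; cat > h.py <<'E'
import numpy as np, cv2
from station import manip
def on_plane(px, pic, z):
    K=np.array(pic["intrinsics"]);T=np.array(pic["T"])
    d=T[:3,:3]@np.linalg.solve(K,[px[0],px[1],1.]);o=T[:3,3]
    return o+d*(z-o[2])/d[2]
def proj(p,pic):
    K=np.array(pic["intrinsics"]);T=np.array(pic["T"])
    c=K@(T[:3,:3].T@(np.array(p)-T[:3,3]));return c[:2]/c[2]
E
python3 - <<'E'
from h import *
Z=dict(extractor=0,lever_knob=164,pointer_tip=118,clip_tip=118,start_button_top=135,iris_lever=0,offcut_block=110,tape_measure=0,shim_tin=0)
for n in("scene","top"):
    p=manip.get_image(n);cv2.imwrite(f"pics/{n}0.png",p["img"])
    print(n,np.array(p["T"])[:3,3].round())
    for l,z in Z.items():
        for r in manip.pinpoint(l,p)[:2]:
            print(l,np.round(r["position"],1),round(r["conf"],2),on_plane(r["position"],p,z).round(1))
print(manip.read_ee_pos(),manip.read_ee_rot(),manip.read_clock())
E
```

```text
scene [ -80. -506. 1020.]
extractor [345.7 206.5] 0.9 [586.3 107.8   0. ]
lever_knob [310.5 170.4] 0.72 [499.9 172.  164. ]
pointer_tip [311.1 183.5] 0.71 [496.6 166.4 118. ]
clip_tip [329.8 208.8] 0.55 [471.   59.7 118. ]
start_button_top [345.7 208. ] 0.42 [494.3  22.7 135. ]
start_button_top [361.4 222.6] 0.41 [489.5 -40.8 135. ]
iris_lever [344.1 208.2] 0.75 [577.7 106.1   0. ]
offcut_block [350.  145.4] 0.66 [705.1 217.6 110. ]
tape_measure [237.9 210.4] 0.74 [328.6 316.7   0. ]
shim_tin [254.7 187.3] 0.81 [425.4 362.3   0. ]
top [ 225.  103. 1421.]
extractor [304.  189.9] 0.85 [579.8 115.3  -0. ]
extractor [213.8 241.3] 0.22 [429.2 373.    0. ]
lever_knob [288.9 206.7] 0.57 [494.6 152.7 164. ]
pointer_tip [281.3 213.8] 0.55 [485.3 174.5 118. ]
clip_tip [320.1 216.4] 0.46 [478.   71.8 118. ]
start_button_top [365.7 212.2] 0.64 [485.6 -47.1 135. ]
iris_lever [307.8 189.6] 0.61 [580.7 104.3   0. ]
offcut_block [270.2 144.3] 0.7 [681.4 207.  110. ]
tape_measure [235.6 277.4] 0.9 [326.7 308.    0. ]
shim_tin [211.1 241.4] 0.56 [429.  380.7   0. ]
shim_tin [322.2 216.6] 0.16 [500.3  62.9   0. ]
[152.06679055 606.22460936 233.5729477 ] [1.22580083e-01 9.92458625e-01 3.35692490e-05 3.60004676e-06] 1.0
```

View pics/top0.png

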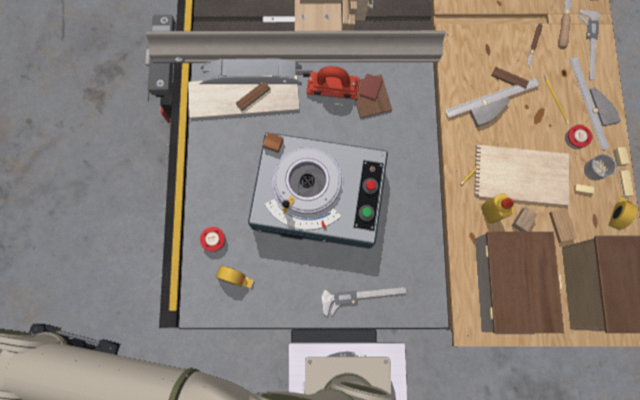

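View pics/scene0.png

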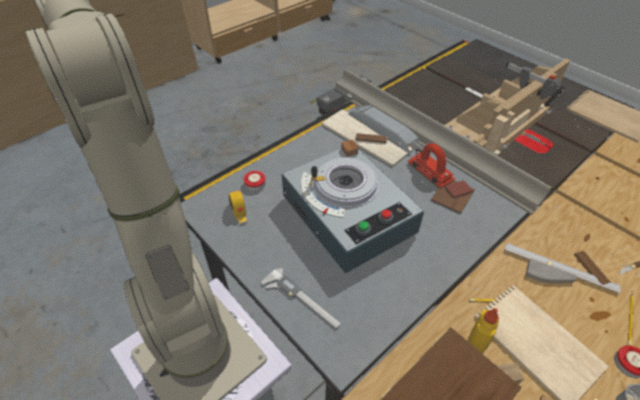

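The top view shows the knob near (289,205), the clip at (323,224), the green button at (367,212) and the red button at (371,185). The scene view shows the same layout. Next I'll refine these with colour centroids and an enlarged crop.

```bash
cat > m.py <<'E'
from h import *
from scipy.optimize import least_squares
def blob(pic,kind,guess,r,wf=None):
    im=cv2.GaussianBlur(pic["img"],(0,0),.01).astype(float);B,G,R=im[...,0],im[...,1],im[...,2]
    w={'red':R-np.maximum(G,B),'green':G-np.maximum(R,B),'yellow':np.minimum(R,G)-B,'black':80-im.max(2)}[kind]-(0 if kind=='black' else 30)
    w=np.clip(w,0,None)
    y,x=np.mgrid[:w.shape[0],:w.shape[1]]
    w=w*(np.hypot(x-guess[0],y-guess[1])<r)
    return np.array([(w*x).sum(),(w*y).sum()])/w.sum() if w.sum()>0 else None
E
python3 - <<'E'
from m import *
for n,g in(("top",dict(green=(367,212),red=(371,185),clip=(323,224),yel=(291,203),knob=(287,205))),("scene",dict(green=(364,227),red=(387,214),clip=(325,210),yel=(318,179),knob=(314,171)))):
    p=manip.get_image(n)
    print(n,"green",on_plane(blob(p,'green',g['green'],9),p,135).round(1),"red",on_plane(blob(p,'red',g['red'],9),p,135).round(1),
     "clip",blob(p,'red',g['clip'],8).round(1),on_plane(blob(p,'red',g['clip'],8),p,120).round(1))
    x,y=(300,195) if n=="top" else (335,195)
    c=p["img"][y-50:y+50,x-65:x+65] if n=="scene" else p["img"][y-50:y+50,x-50:x+80]
    cv2.imwrite(f"pics/{n}c.png",cv2.resize(c,None,fx=6,fy=6,interpolation=cv2.INTER_CUBIC))
E
```

```text
top green [486.9 -49.  135. ] red [560.6 -61.2 135. ] clip [323.  224.3] [456.4  64.3 120. ]
scene green [488.3 -49.1 135. ] red [561.8 -61.5 135. ] clip [325.1 210.4] [456.4  62.9 120. ]
```

View pics/topc.png

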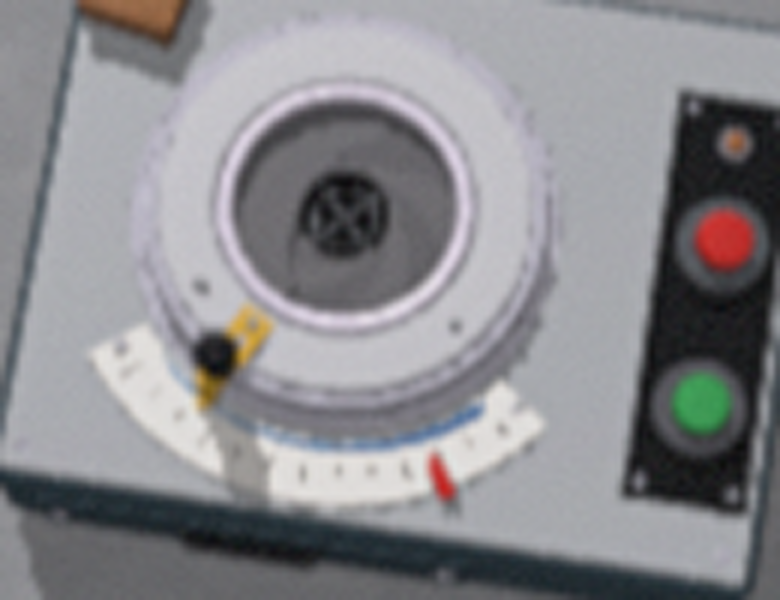

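View pics/scenec.png

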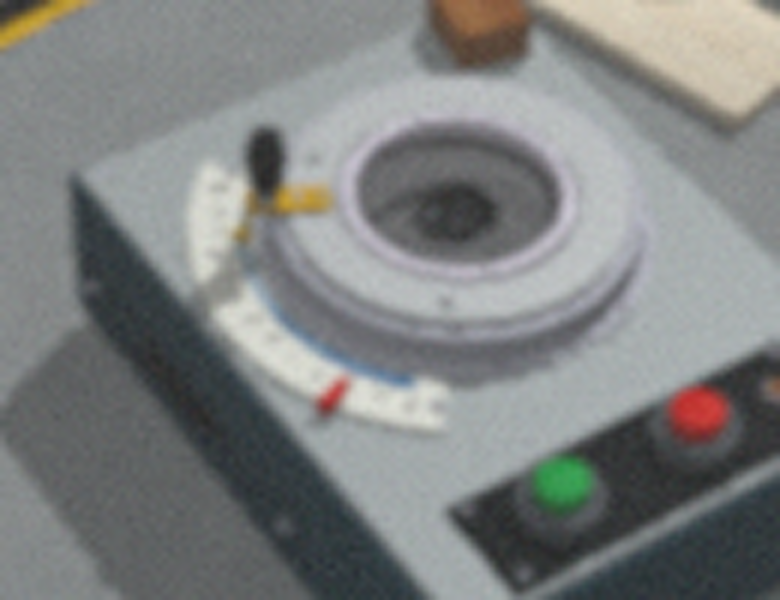

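```bash
cat >> m.py <<'E'
from scipy.spatial.transform import Rotation as Ro
yaw=np.arctan2(-12.3,73.6)
O=np.array([487.6,-49.05])-Ro.from_euler('z',yaw).as_matrix()[:2,:2]@[-62,-168]
CLIP=np.arctan2(63.6-O[1],456.4-O[0])%(2*np.pi)
def ang(p): return np.degrees(np.arctan2(p[1]-O[1],p[0]-O[0]))%360
def quat(phi): # tool down, tool x radially outward at angle phi (rad)
    x=np.array([np.cos(phi),np.sin(phi),0]);z=np.array([0,0,-1.]);return Ro.from_matrix(np.c_[x,np.cross(z,x),z]).as_quat()
def pose(phi,off,z,r=92): # finger centre lags knob (at phi) by off mm tangentially
    e=np.array([np.cos(phi),np.sin(phi)]);t=np.array([-e[1],e[0]])
    return np.r_[O+r*e-off*t,z],quat(phi)
E
python3 - <<'E'
from m import *
print("O",O.round(1),"yaw",np.degrees(yaw),"clip",np.degrees(CLIP))
P={n:manip.get_image(n) for n in("top","scene")}
t=P["top"];s=P["scene"]
for l,px,p,z in(("lip",(307.3,179),t,138),("lip",(270+460/6,145+200/6),s,138),("knob",(285.8,203.7),t,178),("knob",(270+265/6,145+157/6),s,166),("tip",(284.2,212.5),t,118),("tip",(270+240/6,145+237/6),s,118)):
    q=on_plane(px,p,z);print(l,q.round(1),"r",np.hypot(*(q[:2]-O)).round(1),"ang",ang(q).round(1))
for n,p in P.items():
  for l,z in(("lever_knob",164),("pointer_tip",118),("clip_tip",118)):
    for r in manip.pinpoint(l,p)[:1]:
        q=on_plane(r["position"],p,z);print(n,l,"r",np.hypot(*(q[:2]-O)).round(1),"ang",ang(q).round(1),round(r["conf"],2))
for d in(140,150,165,180,200):
    q,o=pose(np.radians(d),30,163);j=manip.inverse_kinematics(q,o);print(d,None if j is None else np.round(j,2))
E
```

```text
O [576.4 106.4] yaw -9.487568198686589 clip 199.6366631129944
lip [575.  105.4 138. ] r 1.8 ang 215.1
lip [573.   99.6 138. ] r 7.6 ang 243.2
knob [499.4 160.  178. ] r 93.8 ang 145.2
knob [504.2 161.3 166. ] r 90.7 ang 142.8
tip [488.8 166.8 118. ] r 106.5 ang 145.4
tip [491.6 165.5 118. ] r 103.3 ang 145.2
top lever_knob r 92.4 ang 150.0 0.6
top pointer_tip r 111.0 ang 144.7 0.87
top clip_tip r 110.3 ang 198.0 0.53
scene lever_knob r 97.2 ang 140.6 0.73
scene pointer_tip r 104.7 ang 142.6 0.94
scene clip_tip r 116.2 ang 201.0 0.54
140 [-0.76  0.24  0.39  1.75 -0.1   1.17  0.53]
150 [-0.76  0.2   0.39  1.79 -0.08  1.16  0.7 ]
165 [-0.76  0.15  0.39  1.85 -0.06  1.15  0.97]
180 [-0.75  0.11  0.41  1.89 -0.05  1.15  1.25]
200 [-0.74  0.08  0.46  1.92 -0.04  1.15  1.65]
```

```bash
python3 - <<'E'
from m import *
manip.command_gripper(0)
ph=np.radians(145)
q,o=pose(ph,50,250);manip.move_pose(q,o)
q,_=pose(ph,50,163);print("blocked",manip.move_linear(q,rate=80,max_force=8), manip.read_force().round(1) if hasattr(manip.read_force(),'round') else manip.read_force())
q,_=pose(ph,15,163);print("contact",manip.move_linear(q,rate=20,max_force=1.8))
e=np.array(manip.read_ee_pos())[:2];t=np.array([-np.sin(ph),np.cos(ph)]);print("off",-(e-O)@t,"r",(e-O)@[np.cos(ph),np.sin(ph)],manip.read_force(),manip.read_clock())
for n in("scene",):
    p=manip.get_image(n);c=p["img"][130:260,250:420];cv2.imwrite("pics/contact.png",cv2.resize(c,None,fx=4,fy=4))
E
```

```text
blocked False [-0.5  0.8  0.4]
contact True
off 22.975431301629854 r 92.13581941569757 [0.34349475 0.73342257 0.1623702 ] 7.4917
```

View pics/contact.png

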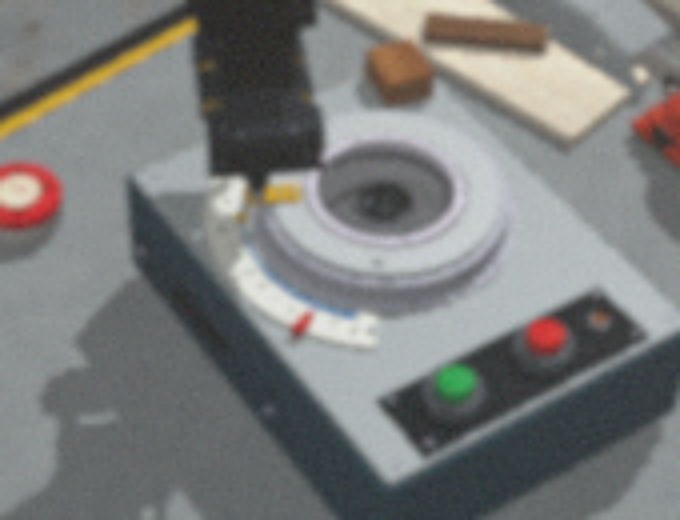

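The scene view shows the closed fingers behind the knob (hidden by the gripper near crop (260,180)), with the lever unmoved. Next I'll push along the arc and stop short of the clip to measure.

```bash
python3 - <<'E'
from m import *
for d in np.arange(150,192.1,6):
    q,o=pose(np.radians(d),24,163);hit=manip.move_linear(q,rate=45,rotation=o,max_force=20)
    if hit: print("hit",d);break
print(d,manip.read_force(),manip.read_clock())
q,o=pose(np.radians(d),34,163);manip.move_linear(q,rate=60)
q,o=pose(np.radians(d),80,200,r=92);manip.move_linear(q,rate=150)
for n in("top","scene"):
    p=manip.get_image(n)
    for l,z in(("lever_knob",164),("pointer_tip",118),("clip_tip",118)):
        for r in manip.pinpoint(l,p)[:1]:
            w=on_plane(r["position"],p,z);print(n,l,"r",np.hypot(*(w[:2]-O)).round(1),"ang",ang(w).round(1),round(r["conf"],2))
    x,y=(310,210) if n=="top" else (325,200)
    cv2.imwrite(f"pics/{n}p.png",cv2.resize(p["img"][y-30:y+30,x-40:x+40],None,fx=10,fy=10,interpolation=cv2.INTER_CUBIC))
print(manip.read_clock())
E
```

```text
192.0 [-0.07845684 -1.19887545  0.5556259 ] 10.475
top clip_tip r 145.8 ang 42.5 0.16
scene lever_knob r 83.1 ang 183.8 0.85
scene pointer_tip r 107.9 ang 194.5 0.86
scene clip_tip r 121.0 ang 205.5 0.41
11.7333
```

View pics/topp.png

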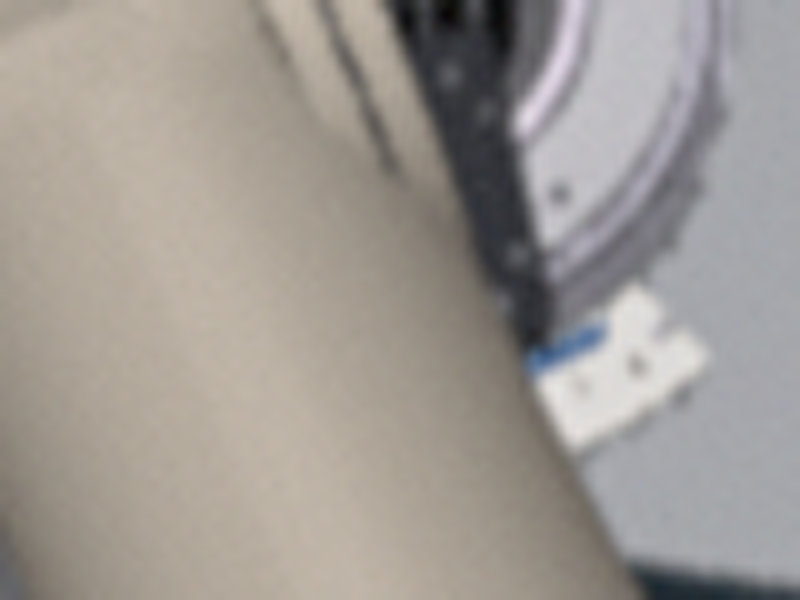

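View pics/scenep.png

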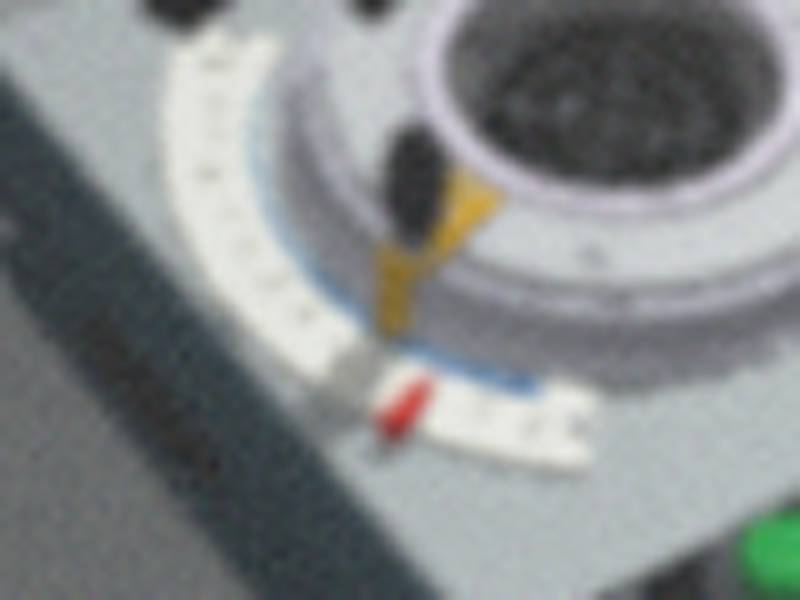

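In the top view the arm hides the pointer. The scene view shows the pointer tip at about (324,203.5) and the clip's inner point at about (328,207.8), so the lever is short of the clip. I'll measure the pointer's yellow in a scene picture, and clear the arm enough for the top view as well.

```bash
python3 - <<'E'
from m import *
s=manip.get_image("scene")
for l,px in(("tip",(324,203.5)),("clipinner",(328,207.8)),("knob",(285+41.5,170+18.5))):
    w=on_plane(px,s,166 if l=="knob" else 118);print(l,w.round(1),"r",np.hypot(*(w[:2]-O)).round(1),"ang",ang(w).round(2))
# expected pixels of the tip / knob for lever angles
for d in(190,192,194,199.6):
    a=np.radians(d);e=np.array([np.cos(a),np.sin(a)])
    print(d,"tip",proj(np.r_[O+110*e,118],s).round(2),"knob",proj(np.r_[O+92*e,164],s).round(2))
# move sideways to the left and up, clear of the top view
q,o=pose(np.radians(150),150,240);manip.move_pose(q,o)
p=manip.get_image("top")
for l,z in(("lever_knob",164),("pointer_tip",118),("clip_tip",118)):
    for r in manip.pinpoint(l,p)[:1]:
        w=on_plane(r["position"],p,z);print("top",l,"r",np.hypot(*(w[:2]-O)).round(1),"ang",ang(w).round(1),round(r["conf"],2))
cv2.imwrite("pics/topq.png",cv2.resize(p["img"][180:240,270:350],None,fx=10,fy=10,interpolation=cv2.INTER_CUBIC))
print(manip.read_clock(),manip.read_ee_pos())
E
```

```text
tip [472.3  84.6 118. ] r 106.4 ang 191.84
clipinner [469.8  65.6 118. ] r 114.2 ang 200.93
knob [484.5  88.8 166. ] r 93.7 ang 190.87
190 tip [322.22 203.7 ] knob [326.44 188.43]
192 tip [323.33 204.32] knob [327.4  188.95]
194 tip [324.48 204.92] knob [328.38 189.45]
199.6 tip [327.85 206.45] knob [331.27 190.71]
top lever_knob r 93.4 ang 196.3 0.57
top pointer_tip r 111.6 ang 192.6 0.68
top clip_tip r 109.5 ang 199.9 0.48
12.75 [571.57201205 281.25055848 240.30220857]
```

View pics/topq.png

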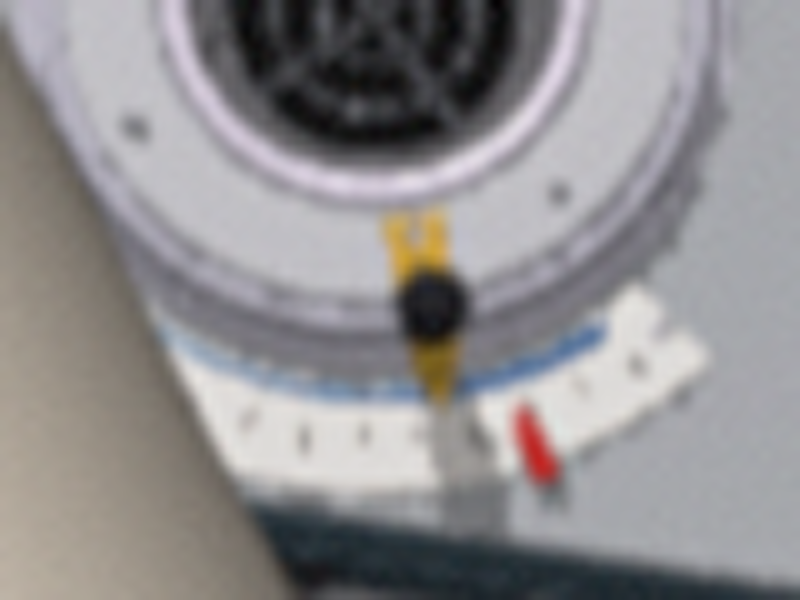

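The top view shows the pointer tip at about (314,219.6) and the clip's inner point at about (322,220.4), about 8° short. The lever stands at the commanded 192°, so I'll push on to the clip, back off and check in both views.

```bash
python3 - <<'E'
from m import *
p=manip.get_image("top")
c=blob(p,'red',(323,224),8);print("clip top",ang(on_plane(c,p,120)))
for l,px,z in(("tip",(313.85,219.55),118),("knob",(312.75,209.85),178)):
    w=on_plane(px,p,z);print(l,"r",np.hypot(*(w[:2]-O)).round(1),"ang",ang(w).round(2))
q,o=pose(np.radians(190),60,240);manip.move_pose(q,o)
q,o=pose(np.radians(190),45,163);manip.move_linear(q,rate=100,max_force=10)
for d in(192,196,199.4):
    q,o=pose(np.radians(d),24,163);print(manip.move_linear(q,rate=35,rotation=o,max_force=20))
manip.wait(.1);print(manip.read_ee_pos()-q)
q,o=pose(np.radians(d),36,163);manip.move_linear(q,rate=60)
q,o=pose(np.radians(d),60,240);manip.move_linear(q)
q,o=pose(np.radians(150),150,240);manip.move_pose(q,o)
out=[]
for n,(x,y) in(("top",(310,210)),("scene",(325,200))):
    p=manip.get_image(n)
    for l,z in(("pointer_tip",118),("clip_tip",118)):
        for r in manip.pinpoint(l,p)[:1]:
            w=on_plane(r["position"],p,z);print(n,l,"r",np.hypot(*(w[:2]-O)).round(1),"ang",ang(w).round(1),round(r["conf"],2))
    out.append(cv2.resize(p["img"][y-25:y+35,x-20:x+20],None,fx=10,fy=10,interpolation=cv2.INTER_CUBIC))
cv2.imwrite("pics/both.png",np.hstack(out));print(manip.read_clock())
E
```

```text
clip top 199.3218689372183
tip r 108.4 ang 189.59
knob r 94.3 ang 188.97
False
False
False
[ 0.01401776  0.0870748  -0.00931491]
top pointer_tip r 102.2 ang 193.9 0.71
top clip_tip r 107.9 ang 196.3 0.53
scene pointer_tip r 100.7 ang 198.2 0.8
scene clip_tip r 115.3 ang 200.3 0.46
18.35
```

View pics/both.png

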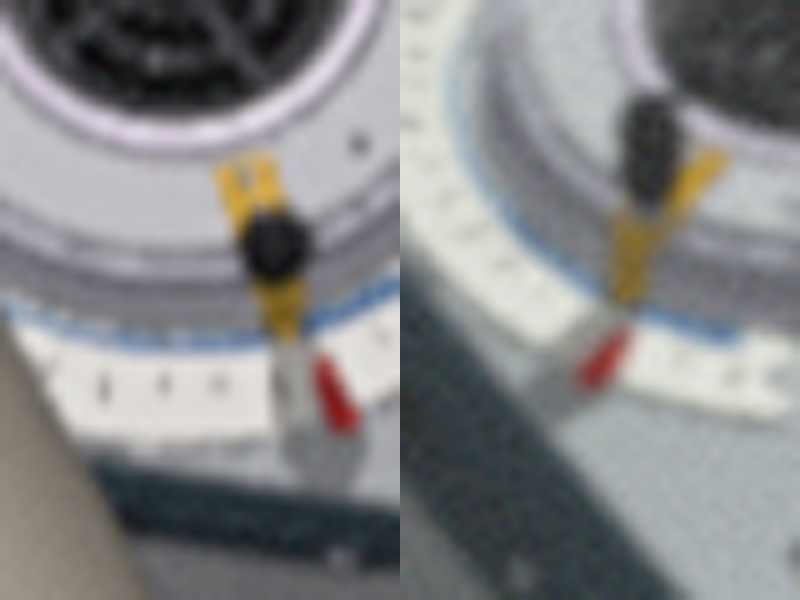

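The top half shows the pointer tip at about (318.4,219.0) and the clip's inner point at about (321.8,220.0). The scene half shows the tip at about (326.8,204.8). The lever is still a few degrees short, so I'll quantify that from the yellow pixels in both views.

```bash
cat >> m.py <<'E'
def lever_angles():
    """angles of pointer (yellow outside knob) and clip, per camera"""
    res={}
    for n,gc in(("top",(323,224)),("scene",(325,210))):
        acc=[]
        for _ in range(4):
            p=manip.get_image(n)
            im=p["img"].astype(float);w=np.clip(np.minimum(im[...,1],im[...,2]*.75)-im[...,0]-25,0,None)
            im2=im;red=(im2[...,2]>2*im2[...,1]);w[red]=0
            y,x=np.mgrid[:400,:640]
            c=proj(np.r_[O,130],p);w*=np.hypot(x-c[0],y-c[1])<60
            ys,xs=np.nonzero(w);ww=w[ys,xs]
            W=np.array([on_plane((a,b),p,124) for a,b in zip(xs,ys)])
            r=np.hypot(*(W[:,:2]-O).T);m=(r>97)&(r<114)
            tip=(W[m]*ww[m,None]).sum(0)/ww[m].sum()
            cl=on_plane(blob(p,'red',gc,8),p,120)
            acc.append([ang(tip),np.hypot(*(tip[:2]-O)),ang(cl),m.sum()])
        res[n]=np.mean(acc,0).round(2)
    return res
E
python3 - <<'E'
from m import *
print(lever_angles())
p=manip.get_image("top");s=manip.get_image("scene")
for q,pp in(((318.35,219.05),p),((326.75,204.85),s)): print(ang(on_plane(q,pp,118)))
print(manip.read_clock())
E
```

```text
{'top': array([196.44, 101.45, 199.36,  13.  ]), 'scene': array([196.22, 101.31, 200.01,   7.  ])}
195.84607818157895
196.69653302262785
18.85
```

Both cameras agree: lever about 196.3°, clip about 199.6°. It needs 3.3° more.

```bash
python3 - <<'E'
from m import *
q,o=pose(np.radians(199.4),60,240);manip.move_pose(q,o)
q,o=pose(np.radians(199.4),40,163);manip.move_linear(q,rate=100,max_force=10)
for d in(200,202.7):
    q,o=pose(np.radians(d),24,163);print(manip.move_linear(q,rate=30,rotation=o,max_force=20))
manip.wait(.1)
q,o=pose(np.radians(d),36,163);manip.move_linear(q,rate=60)
q,o=pose(np.radians(d),60,240);manip.move_linear(q)
q,o=pose(np.radians(150),150,240);manip.move_pose(q,o)
print(lever_angles())
out=[]
for n,(x,y) in(("top",(310,210)),("scene",(325,200))):
    p=manip.get_image(n)
    out.append(cv2.resize(p["img"][y-25:y+35,x-20:x+20],None,fx=10,fy=10,interpolation=cv2.INTER_CUBIC))
cv2.imwrite("pics/both2.png",np.hstack(out));print(manip.read_clock())
E
```

```text
False
False
{'top': array([199.43, 101.42, 199.25,  13.25]), 'scene': array([199.68, 101.71, 199.89,   6.75])}
24.3583
```

View pics/both2.png

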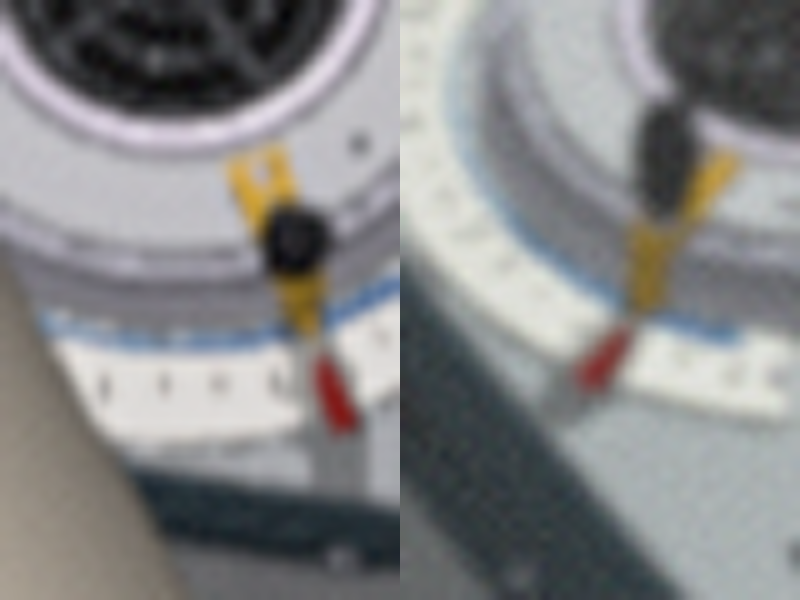

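The pointer line runs into the clip in both views, and the angles match within about 0.3° (roughly 0.6 mm). Now I'll press the green button.

```bash
python3 - <<'E'
from m import *
g=np.array([487.6,-49.05]);o=quat(np.pi)
manip.move_pose(np.r_[g,250],o)
manip.move_linear(np.r_[g,156],rate=120,max_force=10)
f0=np.array(manip.read_force())
h=manip.move_linear(np.r_[g,138.5],rate=25,max_force=9)
manip.wait(.2);print(h,manip.read_ee_pos(),np.array(manip.read_force())-f0)
manip.move_linear(np.r_[g,165],rate=60);manip.move_linear(np.r_[g,250])
q,_=pose(np.radians(150),150,240);manip.move_pose(q,quat(np.radians(150)))
print(lever_angles(),manip.read_clock())
E
```

```text
True [487.80374851 -49.02516929 140.4229761 ] [-1.2373554  -1.04061472  6.24189198]
{'top': array([199.42, 101.41, 199.25,  13.  ]), 'scene': array([199.72, 101.8 , 199.87,   7.  ])} 30.3833
```

```bash
python3 -c "
from station import manip
print(manip.job_done())"
```

```text
the job is handed in; nothing more can be done
None
```

The job is handed in: the pointer stands within about 0.3° (roughly 0.6 mm) of the red clip, the green button was then pressed about 5.6 mm down and released, and the run took about 30 s; the judging result was not shown.

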